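# Light-gap squareness check of an angle plate on the optical table

### The job

Check that the black angle plate stands square to the optical table. First push the plunger switch on the foot of the inspection light all the way down to its stop and let it spring back up. Then take the steel engineer's square by its stock and press it firmly, without ramming it, into the corner between table and plate, so that the stock sits flat on the table and the blade lies flat against the plate's bare front face near the middle of its width, and finish while still gripping it and pressing it there; leave everything else where it is.

Things in the scene. Friction and masses are not known exactly. Their poses are not given: they have to be found in the camera images.
- angle_plate: Black angle plate screwed to the table, fixed. Upright 100 mm wide, 130 mm tall, 12 mm thick; its foot (12 mm thick) and two ribs stretch 92 mm back from the front face. Origin: on the table, in the plane of the bare front face, at the middle of its width. Its +x points horizontally from the front face back into the plate (the square is pressed towards +x), y along the width, z up.
- table: Steel optical table with a grid of tapped holes, top at z = 0; fixed. Origin on its top.
- square: Steel engineer's square (0.4 to 0.5 kg) standing upright on its stock. Stock 120 mm long (x), 16 mm thick (y), 24 mm tall (z); blade 22 mm wide, 5 mm thick, rising at the +x end to 120 mm above the underside, its outer edge flush with the +x end of the stock. Origin: centre of the stock's underside; x along the stock towards the blade, z up. In the corner its x is parallel to the angle plate's x and its +x end touches the plate. It starts on the table.
- square_grip (a point): Good place to grip the square, across the stock's 16 mm thickness (fingers close along the square's y): 85 mm back from the outer edge of the blade (25 mm from the origin towards -x), 12 mm above the underside, so that the gripper's body clears the blade (63 mm from this point to the blade's inner edge).
- square_heel (a point): Outer corner of the square: where the stock's underside meets its +x end, 60 mm from the origin along x.
- square_tip (a point): Top of the blade's outer edge: 60 mm from the origin along x, 120 mm up.
- light: LED inspection light standing beyond the corner, fixed. Foot 80 mm (x) by 190 mm (y), 28 mm high; on its +y part stands a white-fronted panel 118 mm wide and 20 mm thick, to 94 mm above the table, and on its -y part the plunger switch, its centre 62 mm from the origin and 37 mm from the edge of the panel. Origin: centre of the foot's underside; the panel shines to -x.
- plunger_top (a point): Centre of the top of the plunger's round black head, 32 mm across, 58 mm above the table when up; it moves with the plunger.
- plunger (a joint): Travel of the plunger, m: 0 is up, 0.008 is down on its stop. Spring: about 2 N to start, 6 N at the stop; it springs back when let go. Counts as fully down above 0.0065.
- lens_mount: Bystander, loose: small lens in a 38 mm ring on a post and a 45 x 60 mm foot, 106 mm tall. Origin: centre of its underside.
- post_holder: Bystander, loose: black upright post holder, 31 mm across, 60 mm tall. Origin: centre of its underside.
- ball_driver: Bystander, loose: ball-end hex driver lying down, black handle 24 mm thick, about 195 mm long, handle to its -x. Origin: centre of its underside.
- screw_tray: Bystander, loose: white plastic tray of screws, 70 x 50 x 18 mm. Origin: centre of its underside.
- clamp_fork: Bystander, loose: flat black clamping fork, 90 x 32 x 10 mm with a screw in it. Origin: centre of its underside.
- lens_case: Bystander, loose: square plastic lens case, 56 x 56 x 25 mm. Origin: centre of its underside.
- tape_measure: Bystander, loose: closed tape measure standing on edge, 66 x 36 x 62 mm. Origin: centre of its underside.

How it is judged:
By the outcome, as a careful person would: the job done as asked, in the order asked, and still so for the second after the job is handed in, while the arm keeps its last pose, push and grip.
It also fails if it takes over 56 s, if anything falls off the work surface, if the arm or the gripper's body presses on something with over 40 N, if the wrist force passes 120 N, or if a joint passes its speed limit or range.

### The arm

A 7-joint arm with a two-finger parallel gripper is mounted at the origin on the work surface. World frame = base frame: x ahead of the robot, y to its left, z up, the work surface at z = 0. Lengths are in m, angles in rad, forces in N, time in s.
With the tool pointing down it reaches from about 0.4 to 0.9 m from the base axis. Payload 5.6 kg.
Tool frame: the origin (TCP) lies at the very end of the fingers, on their centre line; the grasp point (between the pads) lies 19 mm behind it (env.tcp_to_grasp is the distance from the TCP to the grasp point, in m); z points along the fingers, y is the direction in which the jaws open and shut (so a half turn about z gives the same grasp; the last joint's range is limited). The gripper opens to 92 mm and grips with 3 to 60 N. Pads are 20 mm wide; open, the fingers measure 128 mm over their backs; the gripper's body (75 mm by 189 mm) begins 69 mm behind the grasp point.
Start: joints at [-1.311, 0.468, -0.012, 1.603, 0.006, 1.071, -0.056], TCP at [0.194, 0.62, 0.215] pointing down, gripper open.
Joint ranges: [-2.53, 2.53], [-0.31, 2.02], [-1.57, 1.55], [0.28, 2.44], [-1.29, 4.43], [0.15, 1.84], [-2.92, 2.92]. Speed limits (rad/s): [2.57, 2.57, 3.14, 3.14, 3.14, 3.14, 3.14].

### API

Orientations are given as a unit quaternion [w, x, y, z].
In Python, from rig import telemetry, eyes, close_job, env gives the robot as it stands.
- The arm moves only by the tool send_rows, never from a script. Its argument "moves" is a list of rows, each a list of 5 numbers: the shift along the tool's x, y, z in m, then the turn about the tool's z in rad, then the closure, from 0 (fully open) to 1 (shut). In form: [[dx, dy, dz, spin, grip], ...]. A call has 1 to 12 rows; each row shifts and turns the commanded pose from where the row before left it, along the tool's axes as they then stand; what a row does not reach is not made up. A row lasts 1/8 s, in which the tool goes at most 62.5 mm and 10.7 degrees, less where a joint would pass 70% of its speed; a pose out of reach is approached as far as the arm can. A call is refused whole if a number of a shift passes 0.0625 or a number of a turn 0.188, either way. A call with a gripper value outside its range is refused whole. The fingers move at their own pace and stop on an object; "squeeze" is the grip in N (left out, the last holds). Time passes only in rows, so rows that do not move let the fingers close. It gives the time, the measured TCP pose, the force and the opening at its end, in the units of the state.
- telemetry.get_obs(): the state, without advancing time (a new reading comes with each control period).
- eyes.read_camera(name): name is "scene" or "side" or "wrist"; returns (picture, depth): 400x640x3 uint8, red, green, blue; 400x640 float32, m along the optical axis (not along the pixel's ray), 0 where there is no reading.
- eyes.camera_params(name): a dict with "fx", "fy", "cx", "cy" (pixels), "k1" (the pictures are not rectified: a ray, as slopes to the right and down, at radius r is drawn at 1 + k1 r^2 times it, then the intrinsics apply), "pose" (4x4, takes a point from camera to world coordinates). Camera axes: x right, y up, looking along -z (the intrinsics and any distortion apply to the point x, -y, -z); pixel columns grow to the right and rows downward; lengths in m; the calibration is good to about 2 mm. A picture is of the moment at which its call begins: read the wrist's pose just before it. camera_params takes no time and is no camera call; for the wrist camera it gives the pose at the moment of the call.
- close_job(): hands the job in, once; it reports no verdict.
The state is a dict: "t": time; "joints": joint angles; "joint_vel": joint speeds; "effort": joint torques, N m; "tool_pos": TCP position; "orientation": TCP orientation; "force": force on the tool from outside, world axes, zero at the start; "ft_torque": the same for the moment, N m; "grip_width": finger opening in m.
Only numpy, scipy, OpenCV 4.12 (cv2) and the standard library are available. Lean on these libraries where they do the work, as an engineer would, in place of code of your own. Each camera call takes 0.05 s, during which the arm holds its last target.

## Working session

There is one attempt and no reset: what is moved stays moved. The work goes in short steps, Python scripts to look and compute and a tool call to move; the robot and the scene stay as the last step left them, time stands still between calls to the robot, and variables do not carry over. Pictures are saved under pics/ and viewed, and the job is handed in when it is done.

Besides the shell and the picture viewer there is one more tool, called after "Call:" by a JSON object that holds its "op" and its "data", one argument or row to a line. send_rows: Moves the arm, as the interface text tells. Its arguments: {"type":"object","properties":{"moves":{"type":"array"},"squeeze":{"type":"number"}},"required":["moves"]}

```bash
ls; mkdir -p pics; python3 - <<'E'
from rig import telemetry, eyes, env
import cv2
import numpy as np
print(telemetry.get_obs()); print(env.tcp_to_grasp)
for n in ["scene","side","wrist"]:
    p=eyes.camera_params(n); print(n,p)
    im,d=eyes.read_camera(n)
    cv2.imwrite(f"pics/{n}0.png",im[:,:,::-1]); np.savez(f"pics/{n}0.npz",im=im,d=d,**{k:np.array(v) for k,v in p.items()})
E
```

```text
pics
{'t': 0.0, 'joints': array([-1.31098408,  0.46835021, -0.01160199,  1.60363334,  0.00597051,
        1.07139204, -0.05628418]), 'joint_vel': array([ 0.00037666,  0.00057952, -0.00064211, -0.00196336, -0.00218716,
        0.00022522,  0.00139781]), 'effort': array([ 7.39891111e-04, -5.20578003e+01, -1.20770180e-02, -2.43741041e+01,
       -5.65669918e-02,  1.71840715e-02,  1.54253403e-04]), 'tool_pos': array([0.1937182 , 0.61984631, 0.21365381]), 'orientation': array([-8.35048166e-05,  1.50859395e-01,  9.88554844e-01, -8.70164297e-04]), 'force': array([ 0.47104028, -0.35135812,  0.40534774]), 'ft_torque': array([0.03138657, 0.01750319, 0.02903544]), 'grip_width': 0.09155752042127181}
0.0187
scene {'fx': 425.26658251727326, 'fy': 425.26658251727326, 'cx': 311.3609405703155, 'cy': 197.34667750478317, 'k1': -0.0691581998118653, 'pose': array([[-0.02069799, -0.82959232,  0.55798582,  1.21484733],
       [ 0.99966782, -0.00859963,  0.02429618,  0.0300045 ],
       [-0.01535745,  0.55830335,  0.82949474,  1.12950382],
       [ 0.        ,  0.        ,  0.        ,  1.        ]])}
side 
[... 169 characters left out ...]
 -0.14092305,  0.37837514],
       [-0.17168472, -0.62267567,  0.76341297,  0.90737329],
       [-0.01230023,  0.77621349,  0.63035016,  0.85627195],
       [ 0.        ,  0.        ,  0.        ,  1.        ]])}
wrist {'fx': 308.51830099899263, 'fy': 308.51830099899263, 'cx': 317.12354496114955, 'cy': 197.41289464130472, 'k1': 0.01279927281515841, 'pose': array([[ 2.98170055e-01, -9.27886442e-01, -2.23878023e-01,
         1.31943683e-01],
       [ 9.54512429e-01,  2.89655558e-01,  7.07508372e-02,
         6.40131944e-01],
       [-8.01229019e-04, -2.34790136e-01,  9.72045755e-01,
         3.84088496e-01],
       [ 0.00000000e+00,  0.00000000e+00,  0.00000000e+00,
         1.00000000e+00]])}
```

View pics/scene0.png

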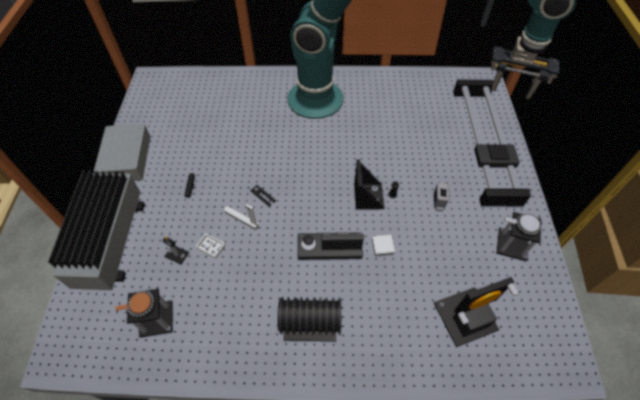

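View pics/side0.png

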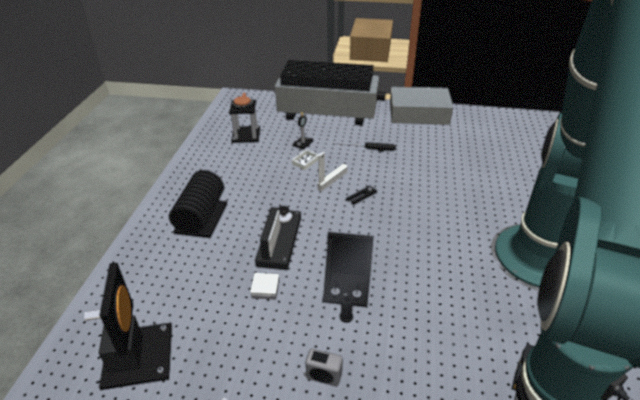

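View pics/wrist0.png

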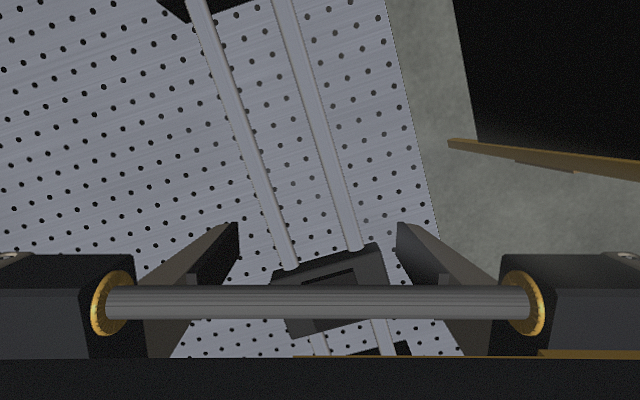

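The scene view shows the angle plate at about (368,185) with its bare face towards -y. The light's plunger is at (308,242), the square at (240,215) and the tray at (210,245). I'll zoom in and set up helpers.

```bash
cat > h.py <<'E'
import numpy as np, cv2
def load(f): 
    z=np.load(f); return {k:z[k] for k in z.files}
def cap(n,f):
    from rig import eyes
    p=eyes.camera_params(n); im,d=eyes.read_camera(n)
    np.savez(f"pics/{f}.npz",im=im,d=d,**{k:np.array(v) for k,v in p.items()})
    cv2.imwrite(f"pics/{f}.png",im[:,:,::-1]); return load(f"pics/{f}.npz")
def K(c): return np.array([[c['fx'],0,c['cx']],[0,c['fy'],c['cy']],[0,0,1.]])
def und(c,uv):
    uv=np.asarray(uv,float).reshape(-1,1,2)
    return cv2.undistortPoints(uv,K(c),np.array([c['k1'],0,0,0.])).reshape(-1,2)
def rays(c,uv):
    s=und(c,uv); d=np.c_[s[:,0],-s[:,1],-np.ones(len(s))]
    return c['pose'][:3,3], d@c['pose'][:3,:3].T
def plane(c,uv,z):
    o,d=rays(c,uv); return o+d*((z-o[2])/d[:,2])[:,None]
def pts(c,uv):
    o,d=rays(c,uv); uv=np.asarray(uv).reshape(-1,2).astype(int)
    return o+d*c['d'][uv[:,1],uv[:,0]][:,None]
def tri(c1,u1,c2,u2):
    o1,d1=rays(c1,u1);o2,d2=rays(c2,u2);d1=d1[0]/np.linalg.norm(d1[0]);d2=d2[0]/np.linalg.norm(d2[0])
    s=np.linalg.lstsq(np.c_[d1,-d2],o2-o1,rcond=None)[0]
    a=o1+s[0]*d1;b=o2+s[1]*d2; return (a+b)/2,np.linalg.norm(a-b)
def proj(c,P):
    P=np.atleast_2d(P); q=(P-c['pose'][:3,3])@c['pose'][:3,:3]
    s=np.c_[q[:,0]/-q[:,2],-q[:,1]/-q[:,2]]; r2=(s**2).sum(1,keepdims=True)
    s=s*(1+c['k1']*r2); return s*[c['fx'],c['fy']]+[c['cx'],c['cy']]
def crop(c,f,x0,y0,x1,y1,k):
    im=c['im'][y0:y1,x0:x1,::-1]; cv2.imwrite(f"pics/{f}.png",cv2.resize(im,None,fx=k,fy=k,interpolation=cv2.INTER_CUBIC))
E
python3 - <<'E'
from h import *
s=load('pics/scene0.npz');t=load('pics/side0.npz')
crop(s,'sc1',150,150,410,270,3); crop(t,'sd1',220,90,420,340,2.4 and 3 if False else 2.4)
for n,u in [('plunger',(308,240)),('platetop',(360,163)),('sq',(240,215)),('lightend',(300,255))]: print(n,pts(s,[u]),plane(s,[u],0))
E
```

```text
plunger [[ 0.63952769 -0.0079888   0.05609677]] [[ 0.6094612  -0.00997435  0.        ]]
platetop [[0.41722563 0.14377684 0.13020275]] [[0.31330046 0.15860067 0.        ]]
sq [[ 0.53901662 -0.21957938  0.02459573]] [[ 0.52397234 -0.22513522  0.        ]]
lightend [[ 0.67334436 -0.03070575  0.027942  ]] [[ 0.65960871 -0.03224572  0.        ]]
```

```bash
python3 - <<'E'
from h import *
t=load('pics/side0.npz')
crop(t,'sd2',280,130,400,215,6)
E
```

```text
(no output)
```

View pics/sc1.png

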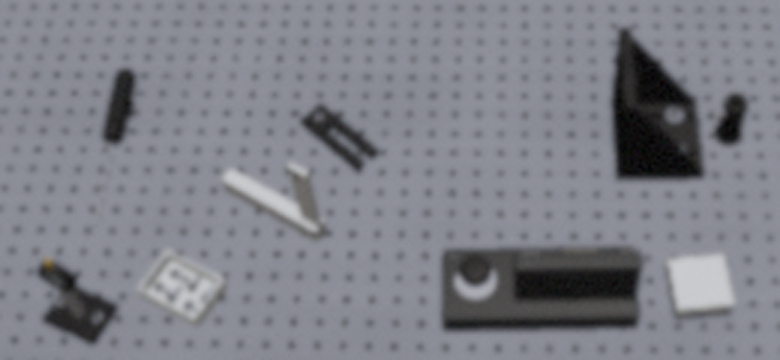

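View pics/sd1.png

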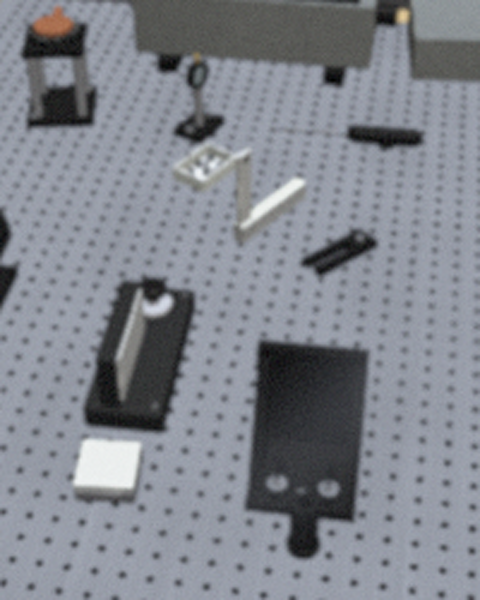

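View pics/sd2.png

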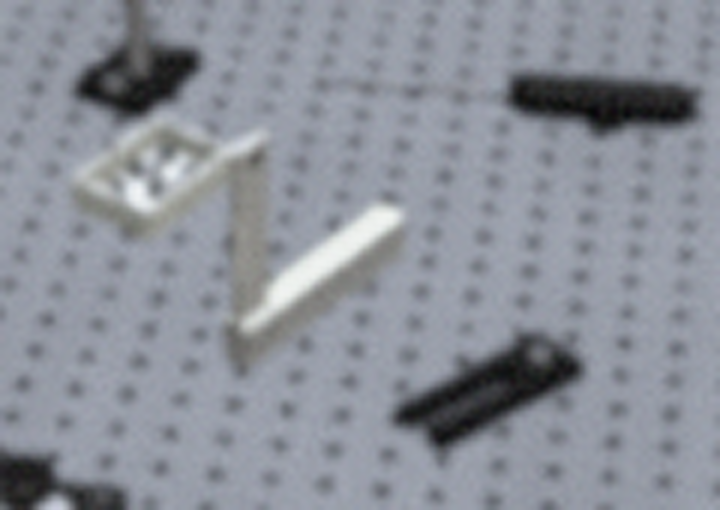

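Call:
{"op": "send_rows", "data": {
  "moves": [
    [0,0,-0.015,0.14,1],
    [0,0,-0.015,0.14,1],
    [0,0,-0.015,0.14,1],
    [0,0,-0.015,0.14,1],
    [0,0,-0.015,0.14,1],
    [0,0,-0.015,0.14,1],
    [0,0,-0.015,0.14,1],
    [0,0,-0.015,0.14,1],
    [0,0,0,0.14,1],
    [0,0,0,0,1]
  ]
}}

```text
t: 1.4
tool_pos: [0.1937, 0.6203, 0.3344]
orientation: [0.0, 0.704, 0.71, -0.0]
force: [0.4, 0.4, -0.5]
grip_width: 0.0004
```

```bash
python3 - <<'E'
from h import *
s=load('pics/scene0.npz')
H,W=s['d'].shape
vv,uu=np.mgrid[150:270,150:410]; uv=np.c_[uu.ravel(),vv.ravel()]
P=pts(s,uv); z=P[:,2].reshape(vv.shape)
rgb=s['im'][150:270,150:410].astype(int)
# square stock: bright & 15<z<30
lum=rgb.sum(2)/3; X=P.reshape(vv.shape+(3,))
m=(z>.018)&(z<.03)&(lum>150)&(abs(X[...,0]-.55)<.1)&(abs(X[...,1]+.22)<.1)
Q=X[m]; print(len(Q),Q.min(0),Q.max(0),Q.mean(0)); c=Q[:,:2].mean(0); w,V=np.linalg.eigh(np.cov((Q[:,:2]-c).T)); print(np.sqrt(w),V[:,1],np.degrees(np.arctan2(V[1,1],V[0,1])))
m=(z>.105)&(abs(X[...,1]-.18)<.1); Q=X[m]; print('plate',len(Q),Q.min(0),Q.max(0))
m=(z>.05)&(z<.07)&(abs(X[...,0]-.64)<.04)&(abs(X[...,1]+.01)<.025); Q=X[m];print('pl',len(Q),Q.min(0),Q.max(0),Q.mean(0))
E
```

```text
164 [ 0.50774466 -0.31936579  0.01804063] [ 0.64981628 -0.17038569  0.0280279 ] [ 0.54598814 -0.22941702  0.02346708]
[0.02708788 0.03100007] [0.26932338 0.9630498 ] 74.37599183401746
plate 178 [0.40123778 0.13274481 0.105057  ] [0.50483128 0.1571934  0.13486631]
pl 91 [ 0.6227178  -0.02240491  0.05110149] [0.65440605 0.00637217 0.06246623] [ 0.63980035 -0.00775631  0.05646245]
```

Call:
{"op": "send_rows", "data": {
  "moves": [
    [-0.045,0.02,0,0,1],
    [-0.045,0.02,0,0,1],
    [-0.045,0.02,0,0,1],
    [-0.045,0.02,0,0,1],
    [-0.045,0.02,0,0,1],
    [-0.045,0.02,0,0,1],
    [-0.045,0.02,0,0,1],
    [-0.045,0.02,0,0,1],
    [-0.045,0.02,0,0,1],
    [-0.045,0.02,0,0,1],
    [-0.045,0.02,0,0,1],
    [-0.045,0.02,0,0,1]
  ]
}}

```text
t: 2.9
tool_pos: [0.4384, 0.0808, 0.3346]
orientation: [-0.0, 0.703, 0.711, 0.0]
force: [0.4, 0.1, -0.1]
grip_width: 0.0001
```

Call:
{"op": "send_rows", "data": {
  "moves": [
    [-0.045,0.02,0,0,1],
    [-0.045,0.02,0,0,1],
    [-0.045,0.02,0,0,1],
    [-0.045,0.02,0,0,1],
    [0,0,0,0,1],
    [0,0,0,0,1]
  ]
}}

```text
t: 3.65
tool_pos: [0.5192, -0.0964, 0.3341]
orientation: [-0.001, 0.704, 0.71, -0.0]
force: [-0.1, -0.5, -0.6]
grip_width: 0.0006
```

```bash
python3 - <<'E'
from h import *
w=cap('wrist','w1'); print(w['pose'])
E
```

```text
[[ 9.99952832e-01 -9.54823035e-03 -1.77918014e-03  5.19289648e-01]
 [ 9.69980615e-03  9.72348338e-01  2.33333715e-01 -3.06458678e-02]
 [-4.97941214e-04 -2.33339967e-01  9.72395090e-01  5.04442445e-01]
 [ 0.00000000e+00  0.00000000e+00  0.00000000e+00  1.00000000e+00]]
```

View pics/w1.png

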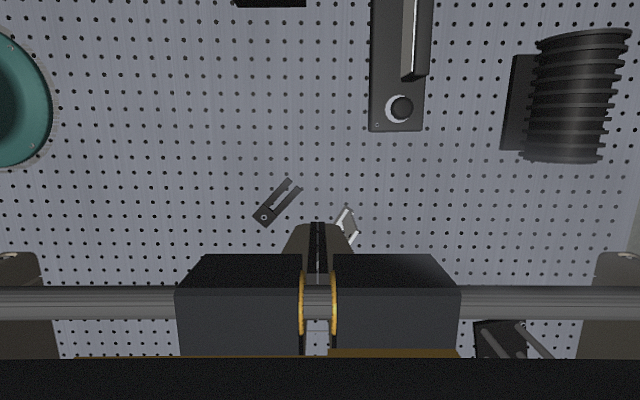

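The wrist view shows the plunger head at about (401,107), the light foot's left edge at x≈370, the clamp fork at (277,203), and the plate only at the top border (270,3). Next I'll measure the plunger from both views.

```bash
python3 - <<'E'
from h import *
s=load('pics/scene0.npz');w=load('pics/w1.npz')
crop(w,'w1c',360,60,440,140,7); crop(s,'s1c',290,225,370,265,9)
vv,uu=np.mgrid[60:140,360:440]; uv=np.c_[uu.ravel(),vv.ravel()]
X=pts(w,uv).reshape(80,80,3); m=(X[...,2]>.05)&(X[...,2]<.066)&(vv>85)
Q=X[m];print(len(Q),Q.min(0),Q.max(0),Q.mean(0),uu[m].mean(),vv[m].mean())
c,r=cv2.minEnclosingCircle(np.c_[uu[m],vv[m]].astype(np.float32));print(c,r,plane(w,[c],.058))
E
```

```text
423 [ 0.62205318 -0.02372737  0.05032168] [0.65285308 0.00607447 0.06086061] [ 0.63655412 -0.00909955  0.05728163] 401.74468085106383 108.11347517730496
(401.5, 108.0) 11.926960945129395 [[ 0.63602422 -0.00894895  0.058     ]]
```

View pics/w1c.png

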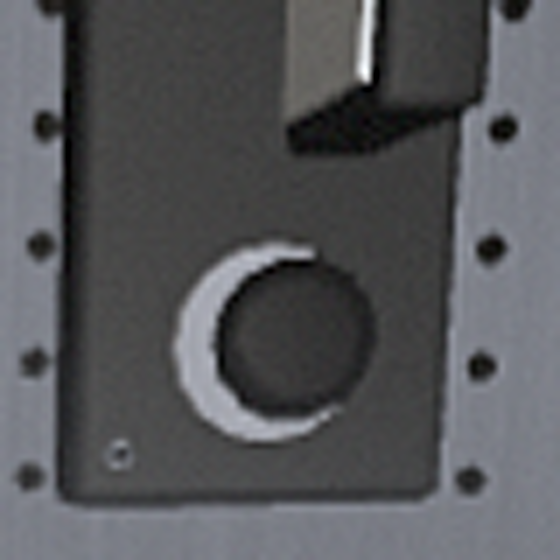

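View pics/s1c.png

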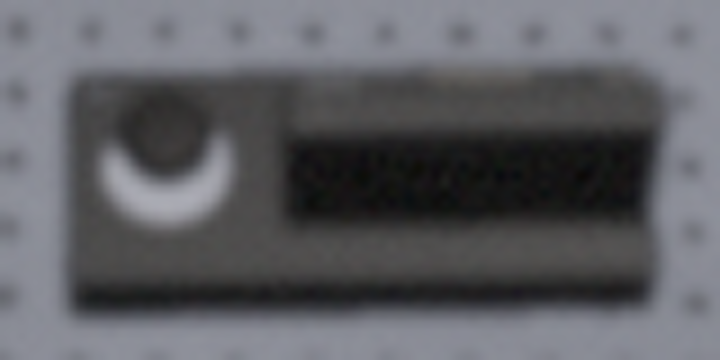

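```bash
python3 - <<'E'
from h import *
s=load('pics/scene0.npz');w=load('pics/w1.npz')
print(tri(s,[(308.4,239.1)],w,[(402,108.1)]))
E
```

```text
(array([ 0.63699481, -0.00795428,  0.05659207]), np.float64(0.002118392008225508))
```

Call:
{"op": "send_rows", "data": {
  "moves": [
    [0.022,0.03,0.01,0,1],
    [0.022,0.03,0.03,0,1],
    [0.022,0.03,0.03,0,1],
    [0.021,0.029,0.03,0,1],
    [0,0,0.04,0,1],
    [0,0,0.04,0,1],
    [0,0,0.04,0,1],
    [0,0,0.02,0,1],
    [0,0,0,0,1],
    [0,0,0,0,1]
  ]
}}

```text
t: 4.95
tool_pos: [0.6389, -0.0088, 0.0962]
orientation: [0.001, 0.704, 0.71, 0.001]
force: [0.2, 0.2, 0.1]
grip_width: 0.0006
```

Call:
{"op": "send_rows", "data": {
  "moves": [
    [0,0,0.017,0,1],
    [0,0,0.013,0,1],
    [0,0,0.006,0,1],
    [0,0,0.004,0,1],
    [0,0,0.003,0,1],
    [0,0,0,0,1]
  ]
}}

```text
t: 5.7
tool_pos: [0.6375, -0.0091, 0.0517]
orientation: [-0.0, 0.704, 0.71, -0.0]
force: [-3.2, 0.7, 4.8]
grip_width: 0.0002
```

Call:
{"op": "send_rows", "data": {
  "moves": [
    [0,0,0.002,0,1],
    [0,0,0.002,0,1],
    [0,0,0,0,1]
  ]
}}

```text
t: 6.08
tool_pos: [0.638, -0.0091, 0.05]
orientation: [-0.001, 0.704, 0.71, 0.001]
force: [-7.8, 1.6, 19.1]
grip_width: 0.0005
```

Call:
{"op": "send_rows", "data": {
  "moves": [
    [0,0,0,0,1],
    [0,0,-0.005,0,1],
    [0,0,-0.01,0,1],
    [0,0,-0.03,0,1],
    [0,0,-0.05,0,1],
    [0,0,-0.05,0,1],
    [0,0,-0.05,0,1],
    [0,-0.04,-0.04,0,1],
    [0,-0.05,-0.02,0,0.5],
    [0,-0.05,0,0,0.5],
    [0,-0.04,0,0,0.5],
    [0,0,0,0,0.5]
  ]
}}

```text
t: 7.58
tool_pos: [0.4565, -0.0103, 0.3031]
orientation: [-0.001, 0.704, 0.71, 0.003]
force: [0.3, 0.1, -0.4]
grip_width: 0.0383
```

Call:
{"op": "send_rows", "data": {
  "moves": [
    [0,0,0,0,0.5],
    [0,0,0,0,0.5]
  ]
}}

```text
t: 7.82
tool_pos: [0.459, -0.0107, 0.3027]
orientation: [0.001, 0.704, 0.71, -0.0]
force: [-0.3, 0.4, 0.6]
grip_width: 0.046
```

```bash
python3 - <<'E'
from h import *
w=cap('wrist','w2'); print(w['pose'][:3,3])
s=cap('scene','s2')
vv,uu=np.mgrid[225:255,295:325]
X=pts(s,np.c_[uu.ravel(),vv.ravel()]);m=(X[:,2]>.045)&(X[:,2]<.07);print('pl',m.sum(),np.median(X[m],0))
E
```

```text
[0.45892386 0.05545546 0.47293399]
pl 105 [ 0.64246421 -0.00546492  0.05676597]
```

View pics/w2.png

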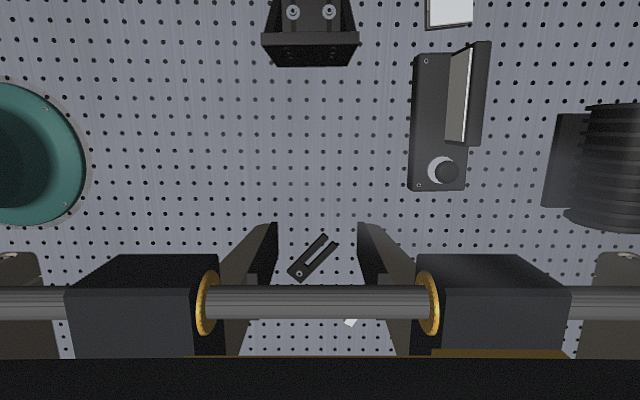

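The plunger has sprung back up (top at 0.057). The wrist view shows the plate at (260-360, 0-68), so I'll zoom in on its front face.

```bash
python3 - <<'E'
from h import *
w=load('pics/w2.npz')
crop(w,'w2c',250,0,370,80,6)
im=cv2.imread('pics/w2c.png'); im=np.clip(im.astype(float)*2.2,0,255).astype(np.uint8); cv2.imwrite('pics/w2c.png',im)
E
```

```text
(no output)
```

View pics/w2c.png

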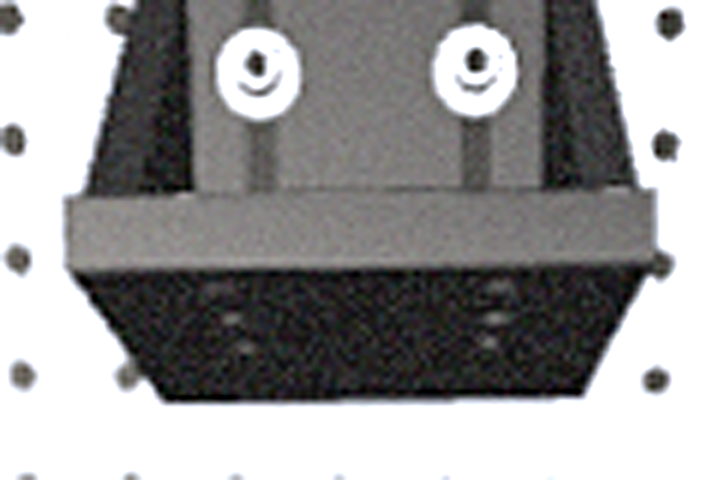

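```bash
python3 - <<'E'
from h import *
w=load('pics/w2.npz')
a=lambda u:[(u[0]/6+250-.4,u[1]/6-.4)]
for u,z in [((163,403),0),((583,396),0),((72,269),.13),((652,262),.13)]: print(plane(w,a(u),z))
# fit lines robustly: dark-bright boundary at bottom edge
g=cv2.cvtColor(w['im'],cv2.COLOR_RGB2GRAY).astype(float)
cols=np.arange(280,346); rows=[]
for c in cols:
    p=g[55:80,c]; d=np.diff(cv2.GaussianBlur(p.reshape(-1,1),(1,3),0).ravel()); k=d.argmax()
    dd=d[max(k-1,0):k+2]; rows.append(55+k+.5+ (0.5*(dd[0]-dd[2])/(dd[0]-2*dd[1]+dd[2])))
P=plane(w,np.c_[cols,rows],0); f=np.polyfit(P[:,0],P[:,1],1); print('bottom edge slope deg',np.degrees(np.arctan(f[0])),'y at .45',np.polyval(f,.45),np.std(P[:,1]-np.polyval(f,P[:,0])))
# depth check on top & face
vv,uu=np.mgrid[20:70,262:360];X=pts(w,np.c_[uu.ravel(),vv.ravel()])
t=X[(X[:,2]>.12)];print('top',np.median(t[:,2]),t.min(0),t.max(0))
f_=X[(X[:,2]>.02)&(X[:,2]<.11)&(abs(X[:,0]-.45)<.045)&(X[:,1]<.15)]
A=np.polyfit(f_[:,0],f_[:,1],1);print('face',len(f_),np.degrees(np.arctan(A[0])),np.polyval(A,.45),f_.min(0),f_.max(0))
s=load('pics/scene0.npz')
print(proj(s,[[.401,.13,0],[.5,.13,0]]))
E
```

```text
[[0.40144617 0.13238848 0.        ]]
[[0.50130608 0.13472302 0.        ]]
[[0.40234655 0.132213   0.13      ]]
[[0.5006952  0.13409134 0.13      ]]
bottom edge slope deg 1.2402086086868152 y at .45 0.13319342494037414 0.00012531134352741275
top 0.13005296805141597 [0.40156305 0.05545546 0.12005538] [0.50124755 0.14564767 0.47293399]
face 1204 1.0994569051633576 0.13245031890014547 [0.40504591 0.13092815 0.02019258] [0.49491018 0.13434869 0.10994412]
[[352.41680462 183.97417706]
 [353.46370871 209.59585193]]
```

Call:
{"op": "send_rows", "data": {
  "moves": [
    [-0.04,0.01,0,0,0],
    [-0.04,0.01,0,0,0],
    [-0.04,0.01,0,0,0],
    [-0.04,0.01,0,0,0],
    [-0.04,0.01,0,0,0],
    [-0.04,0.01,0,0,0],
    [-0.04,0,0,0,0],
    [-0.03,0,0,0,0],
    [0,0,0,0,0],
    [0,0,0,0,0]
  ]
}}

```text
t: 9.18
tool_pos: [0.5206, -0.3193, 0.3018]
orientation: [-0.001, 0.704, 0.71, -0.0]
force: [1.2, 0.9, -0.1]
grip_width: 0.0917
```

```bash
python3 - <<'E'
from h import *
w=cap('wrist','w3'); print(w['pose'][:3,3])
E
```

```text
[ 0.52084457 -0.2535946   0.47220165]
```

View pics/w3.png

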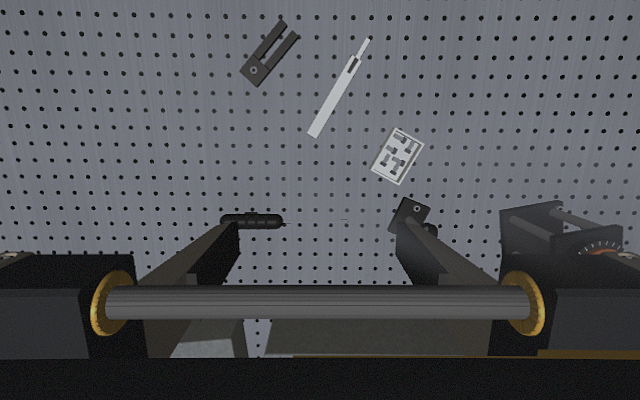

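The square runs from (312,135) to (370,38), with the fork at (270,50) and the tray at (398,155) on either side of it.

```bash
python3 - <<'E'
from h import *
w=load('pics/w3.npz')
crop(w,'w3c',295,25,435,195,3.5)
g=w['im'].astype(int); lum=g.mean(2)
vv,uu=np.mgrid[25:145,295:385]; X=pts(w,np.c_[uu.ravel(),vv.ravel()]).reshape(120,90,3)
L=lum[25:145,295:385]
m=((L>165)&(X[...,2]>.017)&(X[...,2]<.031)).astype(np.uint8)
n,lab,st,_=cv2.connectedComponentsWithStats(m); k=1+st[1:,4].argmax(); print(st[1:])
mm=lab==k; uv=np.c_[uu[mm],vv[mm]]
print('z',np.median(X[mm][:,2]))
P=plane(w,uv,.024)[:,:2].astype(np.float32)
r=cv2.minAreaRect(P*1000); print(r, cv2.boxPoints(r))
c=P.mean(0); ev,V=np.linalg.eigh(np.cov((P-c).T)); print(c,np.degrees(np.arctan2(V[1,1],V[0,1])))
m2=(X[...,2]>.1)&(X[...,2]<.13)&(L>100); print('blade top',m2.sum(),X[m2].min(0),X[m2].max(0),uu[m2].mean(),vv[m2].mean())
E
```

```text
[[ 12  30  54  83 878]]
z 0.02433676110115296
((542.489990234375, -218.98072814941406), (118.83306884765625, 14.980818748474121), 59.41840744018555) [[ 505.8124  -266.3219 ]
 [ 518.7095  -273.9436 ]
 [ 579.1676  -171.63956]
 [ 566.2705  -164.01785]]
[ 0.54096687 -0.22117107] 59.5273839591511
blade top 120 [ 0.5600311  -0.18781167  0.10694477] [ 0.57417366 -0.16598735  0.12247288] 362.03333333333336 48.608333333333334
```

View pics/w3c.png

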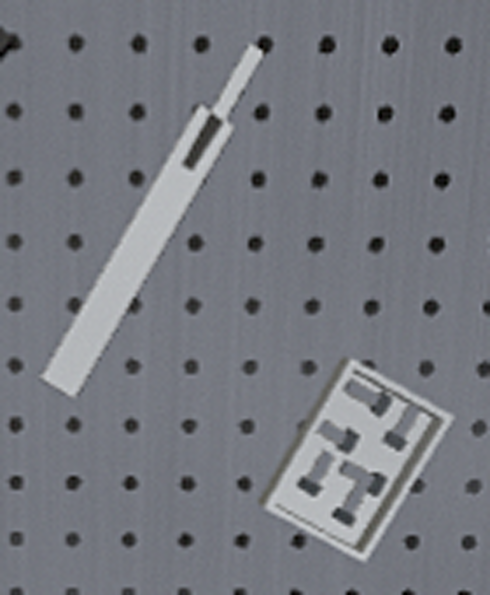

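```bash
python3 - <<'E'
from h import *
s=load('pics/scene0.npz');w=load('pics/w3.npz')
vv,uu=np.mgrid[225:270,150:195]
X=pts(s,np.c_[uu.ravel(),vv.ravel()]); m=(X[:,2]>.01)&(X[:,2]<.12)&(X[:,1]<-.3); Q=X[m]; print('lens all',Q.min(0),Q.max(0)); 
q=Q[Q[:,2]>.05]; print('lens high',q.min(0),q.max(0),q.mean(0))
T=X=None
c=np.array([.5425,-.219]);d=np.array([np.cos(np.radians(59.45)),np.sin(np.radians(59.45))]);g=c-.025*d;n=np.array([-d[1],d[0]])
print('grip',g)
R=q[:,:2]-g; print('lens high in sq frame along x',(R@d).min(),(R@d).max(),'y',(R@n).min(),(R@n).max())
print('heel by scene',tri(s,[(256.7,228.3)],w,[(298+ (72 if 0 else 62),60)]) if 0 else plane(s,[(256.7,228.3)],0), 'expected',c+.06*d)
print(proj(s,[[*(c+.06*d),0],[*(c+.06*d),.12],[*(c-.06*d),.024]]))
tray=plane(w,[(370.7,169)],.018)[0,:2]-g; print('tray',tray@d,tray@n)
fork=plane(w,[(258,86)],.01)[0,:2]-g; print('fork',fork@d,fork@n)
from rig import telemetry;o=telemetry.get_obs();q=o['orientation'];print(o['tool_pos'],np.degrees(2*np.arctan2(q[2],q[1])), o['joints'])
E
```

```text
lens all [ 0.56926476 -0.43271706  0.01004267] [ 0.69768443 -0.3627476   0.11870324]
lens high [ 0.65477006 -0.4157554   0.05048789] [ 0.67659639 -0.3770826   0.11870324] [ 0.66760988 -0.39686637  0.08627457]
grip [ 0.52979275 -0.24052965]
lens high in sq frame along x -0.08434960615358417 -0.046158861018962306 y -0.2049995165166655 -0.18936808526033344
heel by scene [[ 0.57107651 -0.1682011   0.        ]] expected [ 0.5729974  -0.16732884]
[[256.92609345 228.84893025]
 [251.75325037 207.76200021]
 [224.70401112 207.50720649]]
tray -0.03130412240881077 -0.10053747867020789
fork -0.015135140472783557 0.09941358661966614
[ 0.52084373 -0.31880056  0.301992  ] 90.5391575265518 [-0.2324356   0.45534703  1.01134853  1.6494099  -0.4016572   1.26381925
  0.86700387]
```

Call:
{"op": "send_rows", "data": {
  "moves": [
    [0.03,0.004,0,0,0],
    [0.03,0.004,0,0,0],
    [0.018,0.002,0,0,0],
    [0,0,0.02,0.136,0],
    [0,0,0.03,0.136,0],
    [0,0,0.03,0.136,0],
    [0,0,0.03,0.135,0],
    [0,0,0.03,0,0],
    [0,0,0,0,0],
    [0,0,0,0,0]
  ]
}}

```text
t: 10.48
tool_pos: [0.5305, -0.2416, 0.1637]
orientation: [0.0, 0.869, 0.496, 0.001]
force: [-0.4, 0.0, 0.3]
grip_width: 0.0919
```

```bash
python3 - <<'E'
from h import *
w=cap('wrist','w4')
from rig import telemetry;o=telemetry.get_obs();q=o['orientation'];print(o['tool_pos'],np.degrees(2*np.arctan2(q[2],q[1])),o['force'])
E
```

```text
[ 0.5306491  -0.241893    0.16401536] 59.395325852502985 [ 0.00091379 -0.06163358 -0.18591257]
```

View pics/w4.png

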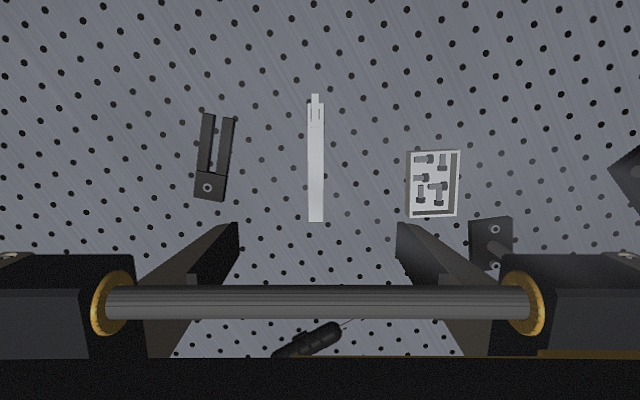

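The square is straight ahead between the fingers, in columns 308-324 and rows 95-222. I'll re-measure it from this second position.

```bash
python3 - <<'E'
from h import *
w=load('pics/w4.npz')
L=w['im'].mean(2); vv,uu=np.mgrid[80:235,295:340]; X=pts(w,np.c_[uu.ravel(),vv.ravel()]).reshape(155,45,3)
m=((L[80:235,295:340]>150)&(X[...,2]>.017)&(X[...,2]<.031)).astype(np.uint8)
n,lab,st,_=cv2.connectedComponentsWithStats(m);mm=lab==1+st[1:,4].argmax()
P=plane(w,np.c_[uu[mm],vv[mm]],.024)[:,:2].astype(np.float32)
print(np.median(X[mm][:,2]),cv2.minAreaRect(P*1000))
c=P.mean(0);ev,V=np.linalg.eigh(np.cov((P-c).T));print(c,np.degrees(np.arctan2(V[1,1],V[0,1])))
# lateral offset of stock vs tool, at rear half
t=np.array([.5306,-.2419]);a=np.radians(59.4);d=np.array([np.cos(a),np.sin(a)]);n=np.array([d[1],-d[0]]) # tool y
R=P-t; print('along',(R@d).min(),(R@d).max(),'lat mean',(R@n).mean(),(R@n).min(),(R@n).max())
E
```

```text
0.024222062215035034 ((542.732421875, -219.03692626953125), (119.0034408569336, 15.377476692199707), 59.021949768066406)
[ 0.541337   -0.22107556] 58.97771668195153
along -0.03360496902885122 0.08531096736316146 lat mean -0.0013590166931857195 -0.009168194846930143 0.006342082796782776
```

Call:
{"op": "send_rows", "data": {
  "moves": [
    [0,-0.001,0.03,0,0],
    [0,0,0.04,0,0],
    [0,0,0.04,0,0],
    [0,0,0.025,0,0],
    [0,0,0.015,0,0],
    [0,0,0.007,0,0],
    [0,0,0,0,0],
    [0,0,0,0,0]
  ]
}}

```text
t: 11.52
tool_pos: [0.5295, -0.2417, 0.0065]
orientation: [0.001, 0.869, 0.495, 0.001]
force: [-0.4, 0.2, 0.4]
grip_width: 0.0919
```

Call:
{"op": "send_rows", "data": {
  "moves": [
    [0,0,0.002,0,0.3],
    [0,0,0,0,0.6],
    [0,0,0,0,0.8],
    [0,0,0,0,1],
    [0,0,0,0,1],
    [0,0,0,0,1],
    [0,0,0,0,1]
  ],
  "squeeze": 45
}}

```text
t: 12.4
tool_pos: [0.5289, -0.2414, 0.0036]
orientation: [-0.0, 0.869, 0.495, 0.0]
force: [-0.5, 0.1, -0.6]
grip_width: 0.0241
```

Call:
{"op": "send_rows", "data": {
  "moves": [
    [0,0,0,0,1],
    [0,0,0,0,1],
    [0,0,0,0,1]
  ]
}}

```text
t: 12.78
tool_pos: [0.5288, -0.2414, 0.0036]
orientation: [-0.0, 0.869, 0.495, -0.0]
force: [-0.8, -0.8, 0.9]
grip_width: 0.0158
```

Call:
{"op": "send_rows", "data": {
  "moves": [
    [0,0,-0.01,0,1],
    [0,0,-0.02,0,1],
    [0,0,-0.02,0,1],
    [0,0,0,-0.07,1],
    [0,0,0,-0.14,1],
    [0,0,0,-0.14,1],
    [0,0,0,-0.14,1],
    [0,0,0,-0.067,1],
    [0,0,0,0,1],
    [0,0,0,0,1]
  ]
}}

```text
t: 14.02
tool_pos: [0.5291, -0.2416, 0.0543]
orientation: [0.0, 0.7, 0.714, 0.0]
force: [-0.0, -0.3, -4.0]
grip_width: 0.0155
```

```bash
python3 - <<'E'
from h import *
w=cap('wrist','w5')
from rig import telemetry;o=telemetry.get_obs();q=o['orientation'];print(o['tool_pos'],q,np.degrees(2*np.arctan2(q[2],q[1])),o['force'],o['grip_width'])
E
```

```text
[ 0.52899834 -0.24151747  0.0540607 ] [2.79063141e-04 6.99670886e-01 7.14465232e-01 8.01635723e-05] 91.19878512322917 [ 0.10908227 -0.36351386 -4.17510316] 0.015702246224206448
```

View pics/w5.png

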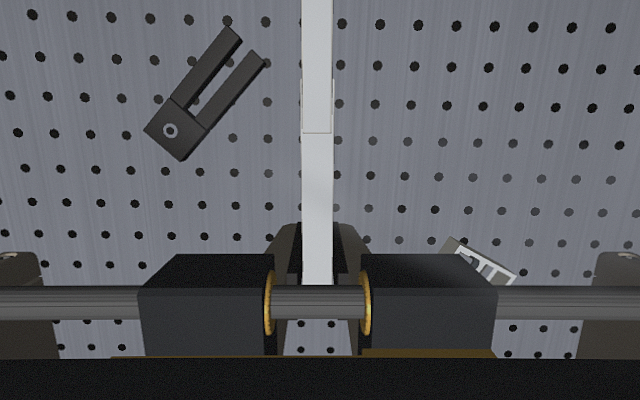

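Call:
{"op": "send_rows", "data": {
  "moves": [
    [0.025,-0.006,0,0,1],
    [0.035,-0.01,0,0,1],
    [0.04,-0.012,0,0,1],
    [0.04,-0.012,0,0,1],
    [0.04,-0.012,0,0,1],
    [0.04,-0.01,0,0,1],
    [0.03,-0.008,0,0,1],
    [0.014,0,0,0,1],
    [0,0,0,0,1],
    [0,0,0,0,1]
  ]
}}

```text
t: 15.32
tool_pos: [0.4537, 0.0196, 0.0538]
orientation: [0.001, 0.7, 0.714, 0.0]
force: [0.0, -0.5, -4.0]
grip_width: 0.0159
```

```bash
python3 - <<'E'
from h import *
w=cap('wrist','w6');t=cap('side','t6');crop(t,'t6c',290,130,410,230,6)
from rig import telemetry;o=telemetry.get_obs();q=o['orientation'];print(o['tool_pos'],q,np.degrees(2*np.arctan2(q[2],q[1])),o['force'],o['grip_width'])
E
```

```text
[0.45346129 0.01952287 0.05370367] [ 4.11626840e-04  7.00167458e-01  7.13978543e-01 -4.01529872e-05] 91.1191089996038 [-0.91834529  0.30747871 -3.39616951] 0.015425274566006225
```

View pics/w6.png

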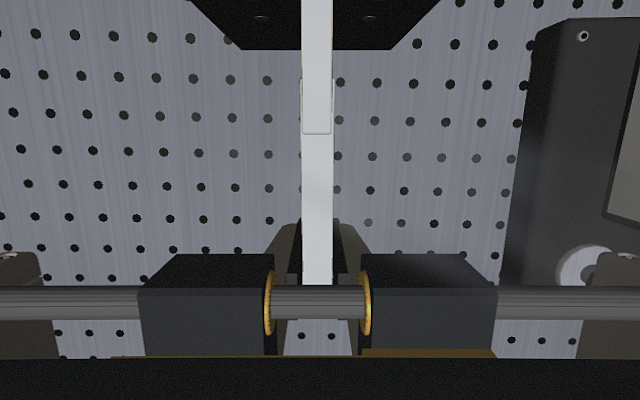

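View pics/t6.png

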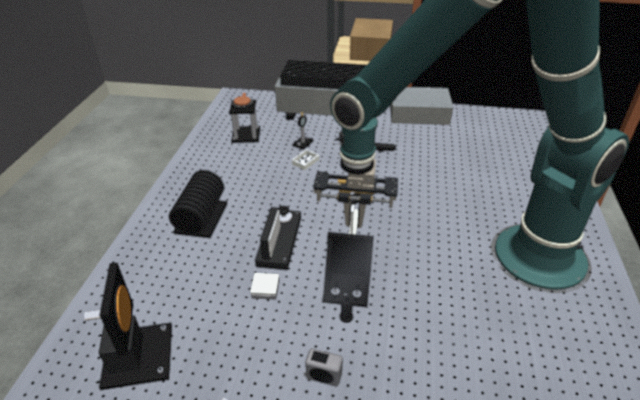

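```bash
python3 - <<'E'
from h import *
w=load('pics/w6.npz')
g=cv2.GaussianBlur(cv2.cvtColor(w['im'],cv2.COLOR_RGB2GRAY),(3,3),0).astype(float)
cols=np.r_[245:300,336:388]; rows=[]
for c in cols:
    d=np.diff(g[35:65,c]); k=d.argmax(); k=min(max(k,1),len(d)-2); dd=d[k-1:k+2]
    rows.append(35+k+.5+.5*(dd[0]-dd[2])/(dd[0]-2*dd[1]+dd[2]-1e-9))
P=plane(w,np.c_[cols,rows],0); ok=abs(P[:,1]-np.median(P[:,1]))<.006
f=np.polyfit(P[ok,0],P[ok,1],1); print('face deg',np.degrees(np.arctan(f[0])),'y@.4513',np.polyval(f,.4513),ok.sum())
print('corners',plane(w,[(238.5,50),(393,49.5)],0))
# stock edges between rows 140..220: top at z=.0037-offset
L=w['im'].mean(2); ce=[]
for r in range(140,275,5):
    c=np.where(L[r,290:345]>165)[0]+290; ce.append((r,c.min(),c.max()))
ce=np.array(ce,float); print(ce[::4])
mid=plane(w,np.c_[(ce[:,1]+ce[:,2])/2,ce[:,0]],.075)
ff=np.polyfit(mid[:,1],mid[:,0],1); print('stock heading',90-np.degrees(np.arctan(ff[0])), 'x at y=.02',np.polyval(ff,.02),'x at .105',np.polyval(ff,.105))
vv,uu=np.mgrid[140:270:4,306:330:3];X=pts(w,np.c_[uu.ravel(),vv.ravel()]);A=np.polyfit(X[:,1],X[:,2],1);print('stock top z slope deg',np.degrees(np.arctan(A[0])),'z at y=.02',np.polyval(A,.02),'y range',X[:,1].min(),X[:,1].max())
E
```

```text
face deg 1.1814085311059235 y@.4513 0.13298152251388623 107
corners [[0.39974222 0.13166272 0.        ]
 [0.5028668  0.13409442 0.        ]]
[[140. 301. 332.]
 [160. 302. 332.]
 [180. 302. 332.]
 [200. 302. 332.]
 [220. 302. 331.]
 [240. 303. 331.]
 [260. 303. 331.]]
stock heading 91.21739221342195 x at y=.02 0.45424319686259296 x at .105 0.4524368873260527
stock top z slope deg 3.163511561767037 z at y=.02 0.07355096942205659 y range 0.01059589003242739 0.08553879174050599
```

Call:
{"op": "send_rows", "data": {
  "moves": [
    [0,0,0.015,0,1],
    [0,0,0.02,0,1],
    [0,0,0.008,0,1],
    [0,0,0,0,1],
    [0,0,0,0,1]
  ]
}}

```text
t: 16.05
tool_pos: [0.4534, 0.0207, 0.0108]
orientation: [0.0, 0.699, 0.715, 0.0]
force: [-1.3, 0.5, -3.2]
grip_width: 0.0157
```

```bash
python3 - <<'E'
from h import *
w=cap('wrist','w7');s=cap('scene','s7');crop(s,'s7c',300,150,400,220,7)
vv,uu=np.mgrid[145:270:4,306:330:3];X=pts(w,np.c_[uu.ravel(),vv.ravel()])
for a,b in [(0,.02),(.02,.04),(.04,.06),(.06,.09)]:
    m=(X[:,1]>a)&(X[:,1]<=b); print(a,b,m.sum(),np.median(X[m,2]) if m.any() else None,X[m,2].std() if m.any() else None)
from rig import telemetry;o=telemetry.get_obs();print(o['tool_pos'],o['force'],o['ft_torque'])
E
```

```text
0 0.02 32 0.03167874594124448 0.000619046968141603
0.02 0.04 73 0.03162563318703726 0.0005551550259568573
0.04 0.06 78 0.03140435956250394 0.0006621325028191471
0.06 0.09 73 0.031376084648158165 0.017425161049794906
[0.45354024 0.02100869 0.01102734] [-0.38178801 -0.36862249 -3.80720666] [-0.20155632  0.04131653  0.04130888]
```

View pics/s7c.png

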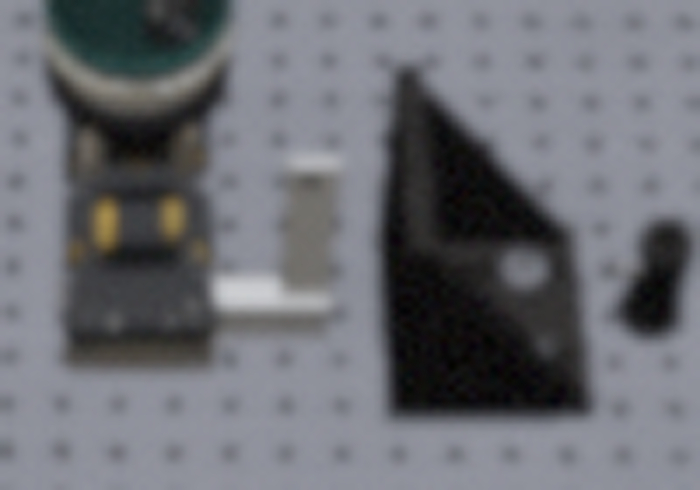

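View pics/w7.png

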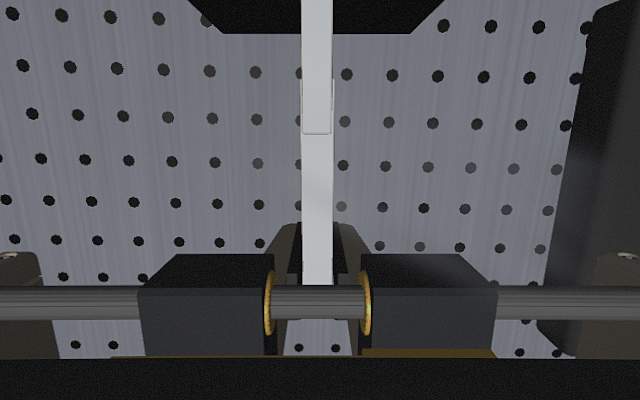

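The stock is level (z 0.0317 to 0.0314 along its length), with its underside about 7.5 mm up. Lowering it gently.

Call:
{"op": "send_rows", "data": {
  "moves": [
    [0,0,0.003,0,1],
    [0,0,0.002,0,1],
    [0,0,0.0015,0,1],
    [0,0,0.001,0,1],
    [0,0,0,0,1]
  ]
}}

```text
t: 16.77
tool_pos: [0.4531, 0.021, 0.0035]
orientation: [-0.0, 0.699, 0.715, 0.0]
force: [-1.9, 0.2, 4.7]
grip_width: 0.0158
```

Call:
{"op": "send_rows", "data": {
  "moves": [
    [0,0,-0.001,0,1],
    [0.006,0,0,0,1],
    [0.007,0,0,0,1],
    [0.005,0,0,0,1],
    [0.003,0,0,0,1],
    [0,0,0,0,1]
  ]
}}

```text
t: 17.52
tool_pos: [0.4526, 0.0423, 0.004]
orientation: [0.0, 0.699, 0.715, -0.0]
force: [0.0, -0.3, -4.2]
grip_width: 0.0153
```

```bash
python3 - <<'E'
from h import *
s=cap('scene','s8');crop(s,'s8c',300,150,400,220,7)
from rig import telemetry;o=telemetry.get_obs();q=o['orientation'];print(o['tool_pos'],o['force'],o['ft_torque'],np.degrees(2*np.arctan2(q[2],q[1])))
E
```

```text
[0.4526343  0.04198995 0.00408524] [-0.21133171 -0.03693399 -3.2760745 ] [-0.21199702  0.01419072 -0.05622045] 91.26777016002461
```

View pics/s8c.png

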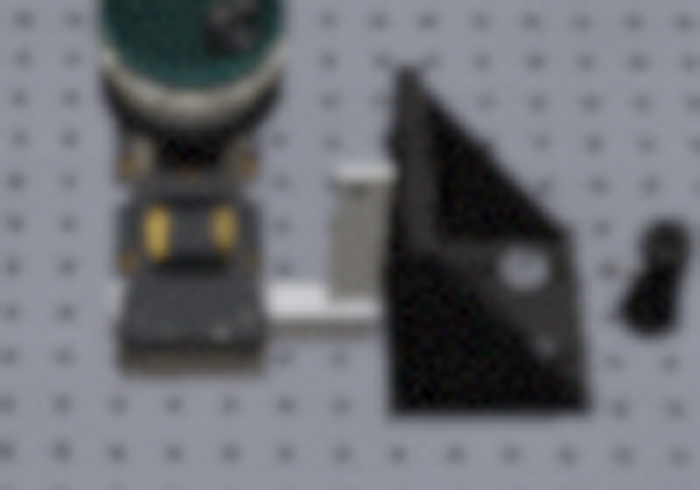

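The heel is about 5 mm short of the plate. I'll put it back on the table, then approach slowly.

Call:
{"op": "send_rows", "data": {
  "moves": [
    [0.002,0,0,0,1],
    [0.0015,0,0,0,1],
    [0.001,0,0.0005,0,1],
    [0,0,0,0,1]
  ]
}}

```text
t: 18.08
tool_pos: [0.4526, 0.0466, 0.0036]
orientation: [-0.0, 0.699, 0.715, 0.0]
force: [-0.1, 0.1, -3.4]
grip_width: 0.0156
```

Call:
{"op": "send_rows", "data": {
  "moves": [
    [0.001,0,0,0,1],
    [0.001,0,0,0,1],
    [0,0,0,0,1]
  ]
}}

```text
t: 18.45
tool_pos: [0.4525, 0.0468, 0.0035]
orientation: [0.001, 0.7, 0.714, -0.001]
force: [0.6, -6.6, -4.2]
grip_width: 0.0154
```

Call:
{"op": "send_rows", "data": {
  "moves": [
    [-0.002,0,0,0,1],
    [0,0,0.001,0,1],
    [0,0,0.001,0,1],
    [0,0,0,0,1]
  ],
  "squeeze": 55
}}

```text
t: 18.95
tool_pos: [0.4526, 0.0466, 0.0034]
orientation: [-0.001, 0.699, 0.715, 0.001]
force: [-8.1, -1.8, 28.1]
grip_width: 0.0154
```

Call:
{"op": "send_rows", "data": {
  "moves": [
    [0.001,0,0,0,1],
    [0.001,0,0,0,1],
    [0.001,0,0,0,1],
    [0,0,0,0,1]
  ]
}}

```text
t: 19.45
tool_pos: [0.4526, 0.0466, 0.0034]
orientation: [0.001, 0.7, 0.714, 0.0]
force: [-7.4, -9.8, 28.6]
grip_width: 0.0156
```

Call:
{"op": "send_rows", "data": {
  "moves": [
    [0,0,-0.001,0,1],
    [0.001,-0.0005,0,0,1],
    [0.001,-0.0005,0,0,1],
    [0,0,0,0,1],
    [0,0,0,0,1]
  ]
}}

```text
t: 20.08
tool_pos: [0.4527, 0.0469, 0.0035]
orientation: [0.003, 0.7, 0.714, -0.001]
force: [-0.6, -12.0, 8.1]
grip_width: 0.0154
```

```bash
python3 - <<'E'
from h import *
s=cap('scene','s9');crop(s,'s9c',300,150,400,220,7)
w=cap('wrist','w9')
from rig import telemetry;o=telemetry.get_obs();q=o['orientation'];print(o['t'],o['tool_pos'],q,o['force'],o['ft_torque'],np.degrees(2*np.arctan2(q[2],q[1])))
E
```

```text
20.175 [0.45264265 0.04683856 0.00349503] [ 3.01539458e-03  7.00516126e-01  7.13629987e-01 -5.52911217e-04] [ -0.93116154 -13.82871701   8.39690815] [-2.89951964  0.47035635  0.06572368] 91.06261630447037
```

View pics/s9c.png

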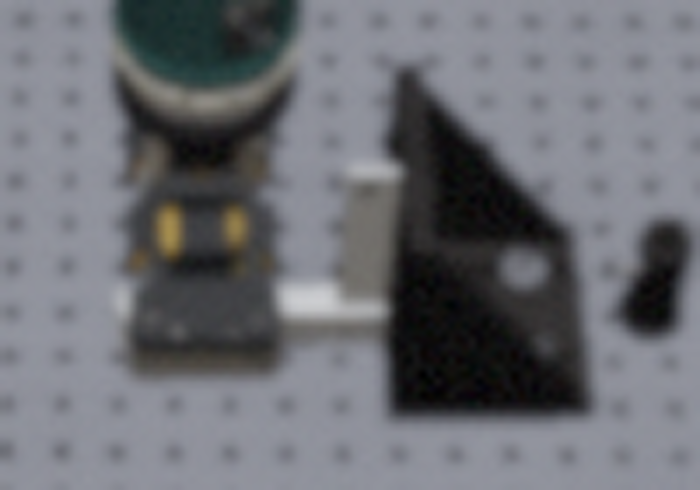

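View pics/w9.png

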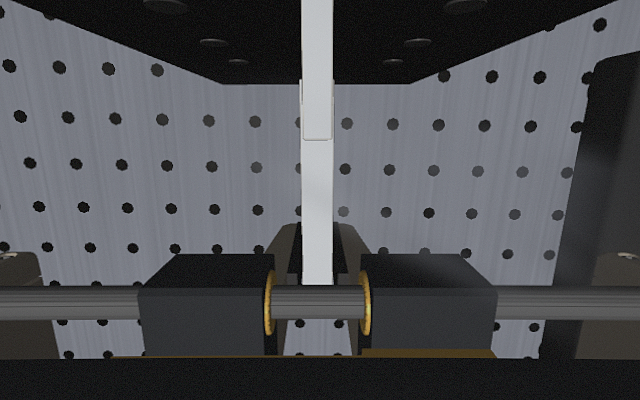

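Call:
{"op": "send_rows", "data": {
  "moves": [
    [0,0,0.0007,0,1],
    [0.001,0,0.0003,0,1],
    [0,0,0,0,1],
    [0,0,0,0,1]
  ]
}}

```text
t: 20.68
tool_pos: [0.4527, 0.0469, 0.0034]
orientation: [0.003, 0.701, 0.713, -0.0]
force: [-4.7, -16.0, 24.8]
grip_width: 0.0156
```

```bash
cat > chk.py <<'E'
from h import *
import sys
w=cap('wrist',sys.argv[1])
from rig import telemetry
from scipy.spatial.transform import Rotation as R
F=[];Z=[]
o=telemetry.get_obs();q=o['orientation'];M=R.from_quat([q[1],q[2],q[3],q[0]]).as_matrix()
print(o['t'],o['tool_pos'],'tool z',M[:,2],'F',o['force'],o['ft_torque'],np.degrees(np.arctan2(M[1,0],M[0,0])),o['grip_width'])
vv,uu=np.mgrid[150:280:2,306:330:2];X=pts(w,np.c_[uu.ravel(),vv.ravel()]);X=X[(X[:,2]>.015)&(X[:,2]<.035)]
A=np.polyfit(X[:,1],X[:,2],1);print('stock slope deg',np.degrees(np.arctan(A[0])),'z',np.polyval(A,[.05,.12]),X[:,1].min(),X[:,1].max(),len(X))
vv,uu=np.mgrid[0:138:2,306:330:2];X=pts(w,np.c_[uu.ravel(),vv.ravel()]);X=X[(X[:,2]>.03)&(X[:,2]<.117)]
if len(X)>20: A=np.polyfit(X[:,2],X[:,1],1);print('blade inner face tilt dy/dz deg',np.degrees(np.arctan(A[0])),'y',np.polyval(A,[0,.12])+.022,len(X))
g=w['im'].mean(2)
ce=[]
for r in range(145,275,4):
    c=np.where(g[r,290:345]>165)[0]+290; ce.append((r,(c.min()+c.max())/2))
ce=np.array(ce);mid=plane(w,ce[:,::-1],.024);f=np.polyfit(mid[:,1],mid[:,0],1);print('stock heading',90-np.degrees(np.arctan(f[0])),'x at face',np.polyval(f,.133))
E
python3 chk.py w10
```

```text
20.725 [0.45266853 0.04692334 0.00343715] tool z [ 0.00378522 -0.00471157 -0.99998174] F [ -5.57922272 -15.86289436  24.88677187] [-3.54467993  1.45913166  0.12972566] 91.01024505249697 0.015448324099679648
stock slope deg 0.01423901711680556 z [0.02420576 0.02422316] 0.03234985874997848 0.10044868718858188 774
stock heading 91.23511871991458 x at face 0.451281453734859
```

Call:
{"op": "send_rows", "data": {
  "moves": [
    [0.0005,0,0,0,1],
    [0,0,0,0,1],
    [0,0,0,0,1],
    [0,0,0,0,1],
    [0,0,0,0,1],
    [0,0,0,0,1]
  ]
}}

```text
t: 21.48
tool_pos: [0.4527, 0.0469, 0.0034]
orientation: [0.003, 0.701, 0.713, -0.001]
force: [-5.4, -17.8, 24.3]
grip_width: 0.0157
```

```bash
python3 chk.py w11; python3 - <<'E'
from h import *
a=load('pics/scene0.npz');b=cap('scene','s11')
d=np.abs(a['im'].astype(int)-b['im']).max(2)>60
n,l,st,_=cv2.connectedComponentsWithStats(cv2.dilate(d.astype(np.uint8),np.ones((3,3))));print(st[1:][st[1:,4]>30])
vv,uu=np.mgrid[225:255,295:325]
X=pts(b,np.c_[uu.ravel(),vv.ravel()]);m=(X[:,2]>.045)&(X[:,2]<.07);print('pl',m.sum(),np.median(X[m],0))
E
```

```text
21.525 [0.45267726 0.04689877 0.00343974] tool z [ 0.00396087 -0.0053564  -0.99997781] F [ -6.57610904 -17.44084768  24.38104578] [-3.74401568  1.51280691  0.12831122] 90.98763324514108 0.015365156262348845
stock slope deg 0.08315860208717925 z [0.02421078 0.02431238] 0.03202003417083174 0.10057878575728149 778
stock heading 91.21799949023344 x at face 0.45130650276771345
[[ 303    0   28   23  178]
 [ 331    0   28   27  289]
 [ 352    0   35   55  722]
 [ 543    0   10   14   94]
 [ 547    0   28   20  182]
 [ 289   13   15   15  119]
 [ 511   14   41   54  917]
 [ 304   23   11   19  109]
 [ 293   26    9    9   44]
 [ 317   30    9   13   67]
 [ 308   39   58  165 4135]
 [ 322   43    7    9   43]
 [ 492   61   11   31  196]
 [ 505   66   37   12  170]
 [ 548   75    8    9   46]
 [ 529   80   10   15   68]
 [ 318   92    6    8   40]
 [ 354  172    5   16   65]]
pl 108 [ 0.64230077 -0.00536288  0.05654304]
```

View pics/s11.png

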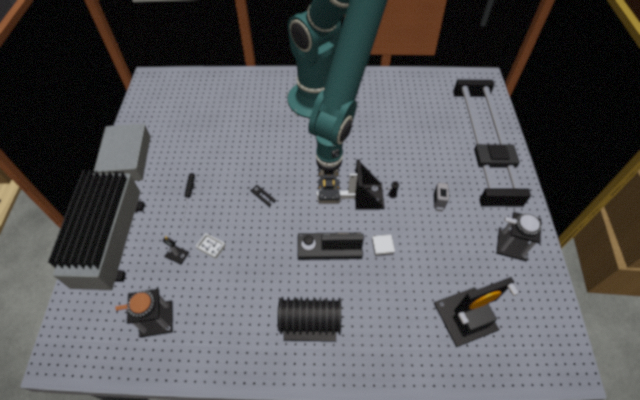

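```bash
python3 -c "
from rig import close_job
print(close_job())"
```

```text
the job is handed in; nothing more can be done
None
```

The job is handed in, at about 21.5 s of the 56 s allowed. The square is still gripped and pressed into the corner.

**What I did**
- **Plunger switch:** I pushed it down with the fingers closed. The force reached 19 N, against about 6 N for the spring at its stop, so it was on the stop. A later camera measurement put its top at about 0.057 m, so it sprang back up.
- **Square:** I gripped it by the stock at 85 mm from the blade's outer edge. I turned it to match the plate, set it down and moved it into the corner in small steps.

**Last checks**

| Check | Reading |
|---|---|
| Force towards the plate | about 17.5 N |
| Force down on the table | about 24 N, plus the square's own 4 N |
| Stock top height | 24.2–24.3 mm |
| Stock slope | under 0.1° |
| Stock direction | 91.2°, against 91.2° for the line square to the plate's face |
| Position across the plate | x = 0.4513, level with the measured middle |
| Gripper opening | 15.4 mm on the 16 mm stock |

The before and after scene pictures show changes only at the arm, the square and the plate's edge beside it. None of the other objects moved.

**What was less certain**
- **Tool tilt:** under load the tool leans about 0.3° towards the plate and its turn reads 0.2° less than the stock's. The stock itself still measured flat and aligned.
- **Blade contact:** the blade's contact near its tip could not be measured directly. I infer it from the flat stock and the upright plate face.

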